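# Put the trimming tool away and release the chest's locked lid stay

## Robot

A 6-joint arm with a two-finger parallel gripper is mounted at the origin on the work surface. World frame = base frame: x ahead of the robot, y to its left, z up, the work surface at z = 0. Lengths are in m, angles in rad, forces in N, time in s.
With the tool pointing down it reaches from about 0.375 to 0.9 m from the base axis. Payload 3.1 kg.
Tool frame: the origin (TCP) lies midway between the tips of the shut fingers; the grasp point (between the pads) lies 19 mm behind it; x points along the fingers, z is the direction in which the jaws open and shut, and the axes are right-handed (so a half turn about x gives the same grasp; the last joint's range is limited). The gripper opens to 87 mm and grips with 3 to 60 N. Pads are 19 mm wide; open, the fingers measure 117 mm over their backs; the gripper's body (75 mm by 190 mm) begins 51 mm behind the grasp point.
Start: joints at [0.999, 0.527, 1.433, -0, 1.181, -0.178], TCP at [0.24, 0.577, 0.223] pointing down, gripper open.
Joint ranges: [-3.08, 3.08], [-0.75, 2.2], [0.22, 2.44], [-1.43, 4.57], [0, 2.65], [-2.85, 2.85]. Speed limits (rad/s): [2.79, 2.79, 3.14, 3.14, 3.14, 3.14].

## Interface

Orientations are given as a unit quaternion [x, y, z, w].
In Python, from rig import robot, optics, workorder gives the robot as it stands.
- The arm moves only by the tool arm_command, never from a script. Its argument "plan" is a list of rows, each a list of 7 numbers: the shift along the tool's x, y, z in cm, then the turn, a rotation vector about the tool's x, y, z in rad, then the finger opening in cm, from 0 to 8.7. In form: [[x, y, z, ax, ay, az, gripper], ...]. A call has 1 to 12 rows; each row shifts and turns the pose as measured when the row begins, along the tool's axes as they then stand; what a row does not reach is not made up. A row lasts 1/8 s, in which the tool goes at most 62.5 mm and 10.7 degrees, less where a joint would pass 70% of its speed; a pose out of reach is approached as far as the arm can. A call with a gripper value outside its range is refused whole. The fingers move at their own pace and stop on an object; "grip_force" is the grip in N (left out, the last holds). Time passes only in rows, so rows that do not move let the fingers close. It gives the time, the measured TCP pose, the force and the opening at its end, in the units of the state.
- robot.get_obs(): the state, without advancing time (a new reading comes with each control period).
- optics.camera(name): name is "scene" or "top"; returns (picture, depth): 384x512x3 uint8, blue, green, red; 384x512 float32, m along the optical axis (not along the pixel's ray), 0 where there is no reading.
- optics.camera_info(name): a dict with "mtx" (3x3 intrinsics, pixels), "position" and "rotation" of the camera in the world. Camera axes: x right, y down, z forward; pixel columns grow to the right and rows downward; lengths in m; the calibration is good to about 2 mm. A picture is of the moment at which its call begins. camera_info takes no time and is no camera call.
- workorder.hand_in(): hands the job in, once; it reports no verdict.
The state is a dict: "time": time; "q": joint angles; "joint_velocities": joint speeds; "joint_torque": joint torques, N m; "position": TCP position; "tool_rot": TCP orientation; "ft_force": force on the tool from outside, world axes, zero at the start; "moment": the same for the moment, N m; "grip_width": finger opening in m.
Only numpy, scipy, OpenCV 4.12 (cv2) and the standard library are available. Lean on these libraries where they do the work, as an engineer would, in place of code of your own. Each camera call takes 0.05 s, during which the arm holds its last target. There are 200 camera calls.

## Task

First lay the loop-ended trimming tool inside the open tool chest. Then lift the lid stay on the chest's side out of its locked notch and bring the lid down gently until it is fully shut, with the stay lying on its peg again. Leave the other tools and pots on the bench where they are.

Things in the scene. Friction and masses are not known exactly. Their poses are not given: they have to be found in the camera images.
- trimmer_center (a point): trimming tool lying on the bench: wooden handle 105 mm long, 18 mm wide, 20 mm high, ending in a flat pear-shaped steel wire loop 40 mm long, 30 mm wide; 60 g. The point is the middle of the handle, half-way up; x runs along the handle to the loop (loop end at x = +93 mm, butt at x = -53 mm), z up. It lies in a row with two other tools with the same handle; their order varies.
- trimmer: the same trimming tool, origin on its underside below the middle of the handle; axes as trimmer_center.
- chest: wooden tool chest fixed to the bench, open on top: 230 mm (its x) by 240 mm (its y) by 100 mm high, walls and floor 8 mm thick. Origin under its middle, z up. Lid hinged along the top of the -y wall; front is the +y wall; the stay is outside the +x wall. A loose flat wooden rib (100 x 45 x 8 mm) lies on its floor by the -y wall (y = -100 to -50 mm); it may be moved.
- lid (a joint): lid angle in rad: 0 = shut, 1.31 = standing open and locked by the stay at the start; 1.53 at most. The stiff hinge (0.45 N m of friction) holds the lid at any angle where it is left; when the stay is locked the lid cannot be shut.
- lid_hinge (a point): middle of the lid's hinge line, 100 mm above the bench, on the lid's underside. The frame turns with the lid: x along the hinge as the chest's x, +y from the hinge to the free edge, +z out of the lid's outer face (up when shut). The lid is a wooden board 230 mm along the hinge, 240 mm from hinge to free edge, 10 mm thick, 300 g, no handle.
- lid_edge (a point): middle of the lid's free edge, on its outer face; axes as lid_hinge.
- stay (a joint): angle in rad of the stay against the lid; grows as the stay's free end is lifted. -1.80 = in the notch with the lid at 1.31; about -0.02 = resting on the peg with the lid shut. The stay is a flat steel bar, 6 mm thick, 18 mm high, 195 mm long, pivoted on the lid's side edge 60 mm from the hinge and sloping down to the front over a peg on the chest's side. Light: it falls by its weight.
- stay_peg (a point): the 8 mm steel peg on the chest's +x side, 85 mm above the bench and 140 mm in front of the hinge line. At the start a notch in the bar's lower edge (8 mm deep, 11 mm wide, 144 mm from the bar's pivot) sits over it and locks the lid. Lifting the knob 12 mm or more frees the notch; let straight down again, it drops back into the notch and locks. Axes as the chest.
- stay_knob (a point): point on the axis of the stay's knob: a wooden cylinder 16 mm in diameter, sticking 45 mm out along the chest's +x from the bar's free end; the point is 23 mm from the bar, 70 mm above the bench when locked. Can be pinched from above, closing along the chest's y. Lifted 20 mm and drawn 24 mm to the front (+y of the chest; about 10 N) it brings the lid to about 1 rad; let go there, the bar rests on the peg and slides.
- needle: needle tool: the same kind of wooden handle (105 x 18 x 20 mm) ending in a straight thin steel spike 45 mm long. Origin under the handle's middle, x along it towards the spike. A bystander, to be left alone.
- knife: wooden knife: the same kind of handle (105 x 18 x 20 mm) ending in a flat wooden blade 45 mm long and 16 mm wide. Origin under the handle's middle, x along it towards the blade. A bystander, to be left alone.
- mug: clay mug with a side handle, 80 mm across, 90 mm high, origin under its middle. A bystander, to be left alone.
- jug: clay jug, 120 mm across, 150 mm high, origin under its middle. A bystander, to be left alone.
- bowl: clay bowl, 150 mm across, 60 mm high, origin under its middle. A bystander, to be left alone.
There are look-alikes about, which are no part of the job. Leave any turquoise look-alike of the trimmer alone.

How it is judged:
On the way, in this order (a step that is already met when the one before it is completed fails the run):
1. the trimming tool lies inside the chest, let go (x of trimmer_center in the frame of chest between -0.107 and 0.107 m and y of trimmer_center in the frame of chest between -0.112 and 0.112 m and z of trimmer_center in the frame of chest below 0.06 m and contact force between the fingers and trimmer below 0.1 N and linear speed of trimmer below 0.05 m/s), for 0.2 s.
2. the stay is lifted out of its notch while the lid still stands open (value of joint lid above 1.2 rad and value of joint stay above -1.74 rad).
3. the lid is shut (value of joint lid below 0.035 rad), for 0.2 s.
At the end, for the whole second after the job is handed in: The trimming tool lies at rest inside the chest (handle's middle within its walls, less than 60 mm above the bench); the lid is shut (under 0.035 rad, 8 mm at its free edge); the stay lies down on its peg (joint between -0.2 and 0.15 rad) (x of trimmer_center in the frame of chest between -0.107 and 0.107 m and y of trimmer_center in the frame of chest between -0.112 and 0.112 m and z of trimmer_center in the frame of chest below 0.06 m and value of joint lid below 0.035 rad and value of joint stay between -0.2 and 0.15 rad and linear speed of trimmer below 0.03 m/s); the robot touches nothing.
It fails at once if the lid slams: it falls faster than 1.2 rad/s when nearly shut (value of joint lid below 0.15 rad and velocity of joint lid below -1.2 rad/s).
It fails at once if the trimming tool is thrown or dropped into the chest (let go, faster than 1 m/s) (horizontal distance between trimmer_center and chest below 0.13 m and linear speed of trimmer above 1 m/s and contact force between the fingers and trimmer below 0.1 N).
It fails at once if another tool or pot on the bench is pushed more than 40 mm or knocked over (distance of any of needle, knife, mug, jug, bowl from where it was at the start of the episode above 0.04 m or angle between any of mug, jug, bowl's own z axis and vertical above 0.6 rad).
It also fails if it takes over 58 s, if anything falls off the work surface, if the arm or the gripper's body presses on something with over 40 N, if the wrist force passes 120 N, or if a joint passes its speed limit or range.

## Working session

There is one attempt and no reset: what is moved stays moved. The work goes in short steps, Python scripts to look and compute and a tool call to move; the robot and the scene stay as the last step left them, time stands still between calls to the robot, and variables do not carry over. Pictures are saved under pics/ and viewed, about 8 in all and at most 12, crops included, and the job is handed in when it is done.

Besides the shell and the picture viewer there is one more tool, called after "Emit:" by a JSON object that holds its "op" and its "data". arm_command: Moves the arm, as the interface text tells. Its arguments: {"type":"object","properties":{"plan":{"type":"array"},"grip_force":{"type":"number"}},"required":["plan"]}

```bash
ls; mkdir -p pics
python3 - <<'E'
from rig import robot, optics
import cv2,numpy as np
o=robot.get_obs();print(o)
for n in("scene","top"):
    p,d=optics.camera(n);i=optics.camera_info(n);print(n,i)
    cv2.imwrite(f"pics/{n}0.png",cv2.resize(p,(800,600)));np.savez(f"{n}0.npz",p=p,d=d)
E
```

```text
pics
{'time': 0.0, 'q': array([ 9.98513668e-01,  5.28462094e-01,  1.43392426e+00, -1.39807508e-05,
        1.18136416e+00, -1.78464086e-01]), 'joint_velocities': array([ 0.00139441, -0.00172074,  0.00090453,  0.00039301,  0.0010484 ,
        0.00101944]), 'joint_torque': array([ 1.74672947e-03, -4.40044999e+01, -1.76593423e+01,  6.32582442e-02,
        5.82715985e-02, -1.79646613e-04]), 'position': array([0.23937375, 0.57654559, 0.22156714]), 'tool_rot': array([-0.39282797,  0.58885408,  0.39221134,  0.58745836]), 'ft_force': array([-0.2578433 , -0.57696099, -0.28563489]), 'moment': array([-0.04082478, -0.03616867, -0.0080988 ]), 'grip_width': 0.08728600398791911}
scene {'mtx': array([[368.26476833,   0.        , 253.32090747],
       [  0.        , 368.26476833, 191.12595557],
       [  0.        ,   0.        ,   1.        ]]), 'position': array([0.88531351, 0.84174706, 0.78949588]), 'rotation': array([ 0.212111  ,  0.88466542, -0.40177017, -0.1046745 ])}
top {'mtx': array([[351.97601697,   0.        , 256.6241562 ],
       [  0.        , 351.97601697, 199.66367009],
       [  0.        ,   0.        ,   1.        ]]), 'position': array([0.41529249, 0.12697825, 1.17561009]), 'rotation': array([ 0.70962624, -0.70346547,  0.01595268, -0.03622776])}
```

View pics/scene0.png

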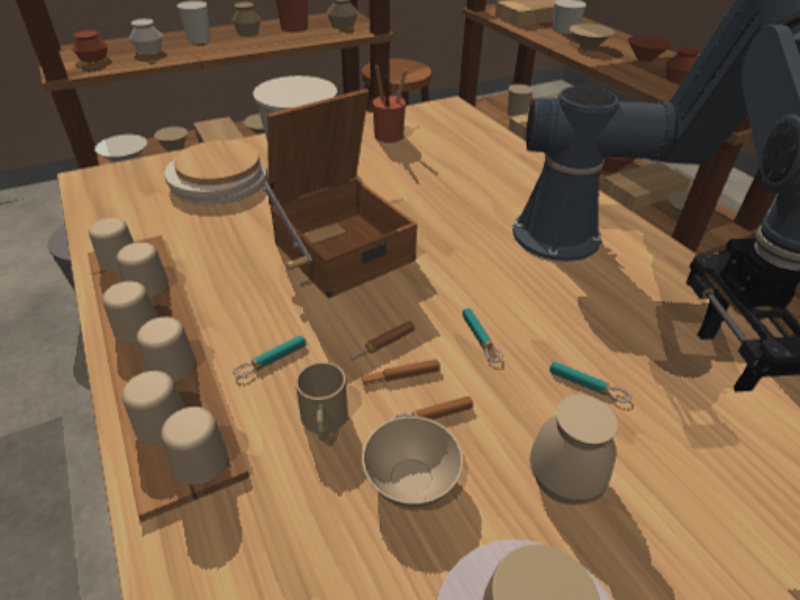

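View pics/top0.png

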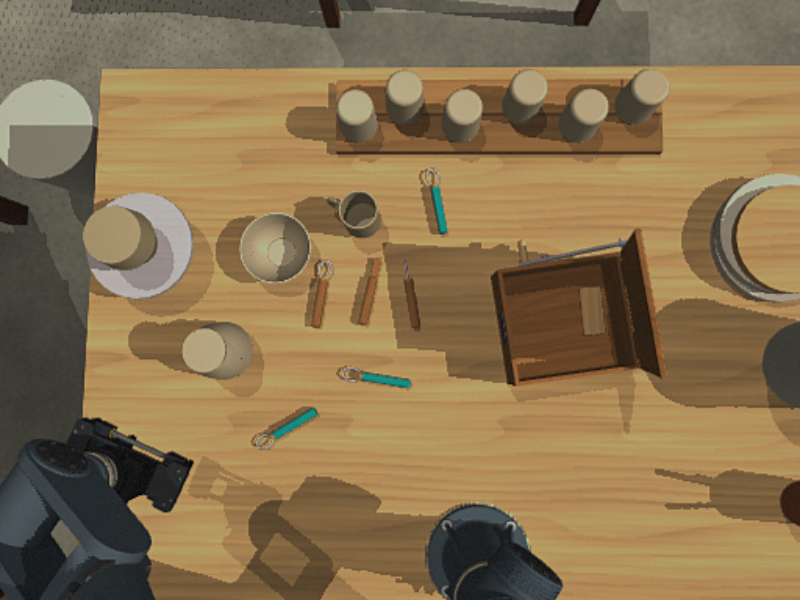

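The top view (800×600 pixels) shows the trimmer as the leftmost of the three brown tools, handle near (319,303) and loop near (324,270). The chest is at about (575,315), with the stay and knob on its upper (+x) side, knob near (521,250). The turquoise tools are decoys.

```bash
cat > h.py <<'E'
import numpy as np,cv2
from scipy.spatial.transform import Rotation as R
from rig import robot,optics
def rays(n,uv):
    i=optics.camera_info(n);K=i["mtx"];uv=np.atleast_2d(uv).astype(float)
    d=np.c_[(uv[:,0]-K[0,2])/K[0,0],(uv[:,1]-K[1,2])/K[1,1],np.ones(len(uv))]
    return np.array(i["position"]),R.from_quat(i["rotation"]).apply(d)
def plane(n,uv,z):
    p,d=rays(n,uv);return p+d*((z-p[2])/d[:,2])[:,None]
def cloud(n,D):
    v,u=np.mgrid[:384,:512];p,d=rays(n,np.c_[u.ravel(),v.ravel()])
    return (p+d*D.reshape(-1,1)).reshape(384,512,3)
E
python3 - <<'E'
from h import *
f=np.load("top0.npz");p,D=f["p"],f["d"];C=cloud("top",D)
hsv=cv2.cvtColor(p,cv2.COLOR_BGR2HSV)
for u,v in((204,195),(236,187),(264,195),(207,173),(300,190)):print((u,v),hsv[v,u],C[v,u].round(3))
# tools: points raised 10..30mm in the tool row
m=((C[...,2]>.011)&(C[...,2]<.03)).astype(np.uint8);m[:, :195]=0;m[:,278:]=0;m[:163]=0;m[215:]=0
n,l,s,c=cv2.connectedComponentsWithStats(m)
for k in range(1,n):
    if s[k,4]<30:continue
    v,u=np.nonzero(l==k);w=plane("top",np.c_[u,v],.02)[:,:2]
    print(k,s[k],cv2.minAreaRect(w.astype(np.float32)*1000),'hsv',np.median(hsv[l==k],0))
# chest rim
m=((C[...,2]>.092)&(C[...,2]<.106));m[:,:310]=0;m[:,425:]=0;m[:150]=0;m[250:]=0
w=C[m][:,:2].astype(np.float32)*1000
r=cv2.minAreaRect(w);print(len(w),r,cv2.boxPoints(r).round(0).tolist())
# raised bar/knob: z 40..160, world x beyond chest
xmax=.6
for u in range(325,345,2):
    for v in range(150,168,2):
        if C[v,u,2]>.04: print(u,v,C[v,u].round(3),hsv[v,u])
E
```

```text
(204, 195) [ 14 161 149] [0.515 0.335 0.018]
(236, 187) [ 14 161 144] [0.542 0.229 0.018]
(264, 195) [ 13 154  98] [0.516 0.136 0.022]
(207, 173) [ 23 116 191] [0.591 0.33  0.001]
(300, 190) [ 17 124 119] [0.535 0.016 0.002]
1 [230 165  14  43 217] ((544.8264770507812, 228.50607299804688), (18.163326263427734, 141.94264221191406), 77.80462646484375) hsv [ 13. 163. 143.]
7 [258 175  11  35 178] ((526.24609375, 140.32455444335938), (114.3445053100586, 17.899221420288086), 10.339679718017578) hsv [ 14. 156.  94.]
8 [199 176  12  34 178] ((524.4615478515625, 334.2817687988281), (19.20195198059082, 111.8337173461914), 81.26964569091797) hsv [ 13. 162. 141.]
979 ((493.4617614746094, -163.49993896484375), (245.2010498046875, 242.25132751464844), 8.579527854919434) [[354.0, -62.0], [390.0, -302.0], [633.0, -265.0], [597.0, -25.0]]
331 154 [ 0.644 -0.075  0.069] [ 20 116 143]
333 154 [ 0.642 -0.08   0.078] [ 17 130 129]
333 156 [ 0.635 -0.079  0.081] [ 16 134 152]
333 158 [ 0.629 -0.08   0.077] [ 16 127 124]
333 160 [ 0.623 -0.08   0.076] [ 16 128 118]
333 162 [ 0.616 -0.079  0.078] [ 17 123 112]
333 164 [ 0.611 -0.08   0.075] [ 16 132 106]
333 166 [ 0.604 -0.079  0.078] [ 16 121  93]
335 154 [ 0.641 -0.085  0.081] [ 25 106 183]
335 156 [ 0.635 -0.085  0.081] [ 26 108 189]
335 158 [ 0.629 -0.085  0.08 ] [ 17 127 124]
335 160 [ 0.623 -0.086  0.078] [ 17 125 137]
335 162 [ 0.616 -0.085  0.08 ] [ 18 131 140]
335 164 [ 0.61  -0.086  0.078] [ 17 131 138]
335 166 [ 0.604 -0.086  0.077] [ 16 133 140]
337 162 [ 0.617 -0.092  0.077] [ 15 121  99]
337 164 [ 0.61  -0.092  0.078] [ 17 123  93]
337 166 [ 0.604 -0.092  0.077] [ 17 136 111]
341 166 [ 0.602 -0.102  0.091] [ 12  61 112]
343 166 [ 0.602 -0.107  0.093] [  4  20 103]
```

Run:
```python
from h import *
f=np.load("top0.npz");p,D=f["p"],f["d"];C=cloud("top",D)
m=((C[...,2]>.092)&(C[...,2]<.106));m[:,:310]=0;m[:,425:]=0;m[:150]=0;m[250:]=0
w=C[m][:,:2]
print(plane("top",np.array([[493,272],[513,384],[638,366]])/1.5625-.2,.1).round(4))
for a in np.radians([7.5,8,8.6,9,9.5]):
    ex=np.array([np.cos(a),np.sin(a)]);ey=np.array([-ex[1],ex[0]])
    s=w@ex;t=w@ey
    # histogram for walls: sharpness of the edges
    print(np.degrees(a).round(1),'x',np.percentile(s,[.3,1,2,98,99,99.7]).round(4),'y',np.percentile(t,[.3,2,5,95,98,99.7]).round(4))
a=np.radians(8.6);ex=np.array([np.cos(a),np.sin(a)]);ey=np.array([-ex[1],ex[0]]);s=w@ex;t=w@ey
print('hx',*zip(*[x.tolist() if i==0 else (x*1000).astype(int).tolist() for i,x in enumerate(np.histogram(s,np.arange(.33,.62,.005)))]))
print('hy',*zip(*[x.tolist() if i==0 else (x*1000).astype(int).tolist() for i,x in enumerate(np.histogram(t,np.arange(-.38,-.10,.005)))]))
# knob: high points outside wall
b=(C[...,2]>.05)&(C[...,2]<.095);b[:150]=0;b[170:]=0;b[:,:325]=0;b[:,:]&=(C[...,0]>.6)
v,u=np.nonzero(b);k=C[b];q=(u<341);print(q.sum(),cv2.minAreaRect((plane("top",np.c_[u,v][q],.074)[:,:2]*1000).astype(np.float32)), np.median(k[q],0))
```

```text
[[ 0.5754 -0.0211  0.1   ]
 [ 0.3574 -0.059   0.1   ]
 [ 0.3946 -0.2985  0.1   ]]
7.5 x [0.3441 0.3448 0.3459 0.5804 0.5827 0.5868] y [-0.3474 -0.3464 -0.3445 -0.1071 -0.1057 -0.1043]
8.0 x [0.3429 0.3435 0.344  0.5786 0.5809 0.5851] y [-0.351  -0.3499 -0.3485 -0.1112 -0.1101 -0.109 ]
8.6 x [0.3409 0.3413 0.3416 0.5764 0.5788 0.5829] y [-0.3556 -0.3543 -0.3533 -0.1157 -0.1151 -0.1145]
9.0 x [0.339  0.3396 0.34   0.5748 0.5774 0.5814] y [-0.3588 -0.3577 -0.3563 -0.119  -0.1181 -0.1175]
9.5 x [0.3361 0.3372 0.3377 0.5728 0.5756 0.5795] y [-0.3635 -0.362  -0.3601 -0.123  -0.1218 -0.1208]
hx (0, 330) (0, 335) (107, 340) (127, 345) (10, 350) (11, 355) (14, 360) (10, 365) (11, 370) (16, 375) (9, 380) (13, 385) (13, 390) (10, 395) (13, 400) (12, 405) (9, 410) (14, 415) (12, 420) (10, 425) (13, 430) (12, 435) (12, 440) (11, 445) (10, 450) (13, 455) (12, 460) (7, 465) (13, 470) (10, 475) (12, 480) (13, 485) (8, 490) (13, 495) (10, 500) (9, 505) (13, 510) (10, 515) (11, 520) (14, 525) (10, 530) (13, 535) (9, 540) (11, 545) (13, 550) (9, 555) (88, 560) (125, 565) (27, 570) (20, 575) (5, 580) (2, 585) (0, 590) (0, 595) (0, 600) (0, 605) (0, 610)
hy (0, -380) (0, -375) (0, -370) (0, -365) (10, -360) (121, -355) (158, -350) (10, -345) (9, -339) (12, -334) (9, -329) (6, -324) (12, -319) (8, -314) (9, -309) (10, -304) (9, -299) (8, -294) (13, -289) (10, -284) (10, -279) (8, -274) (11, -269) (10, -264) (9, -259) (11, -254) (9, -249) (11, -244) (10, -239) (9, -234) (12, -229) (13, -224) (14, -219) (16, -214) (15, -209) (14, -204) (13, -199) (10, -194) (8, -189) (11, -184) (8, -179) (9, -174) (10, -169) (9, -164) (10, -159) (8, -154) (10, -149) (9, -144) (10, -139) (11, -134) (8, -129) (87, -124) (137, -119) (15, -114) (0, -109) (0, -104)
72 ((622.4348754882812, -84.33816528320312), (45.03456497192383, 21.759939193725586), 18.914989471435547) [ 0.6215491  -0.08274571  0.07769049]
```

Run:
```python
import cv2
a=cv2.imread("pics/top0.png");import numpy as np
p=np.load("top0.npz")["p"];s=np.load("scene0.npz")["p"]
x=cv2.resize(p[140:250,305:430],None,fx=4,fy=4,interpolation=0)[:,:400];y=cv2.resize(s[110:200,165:265],None,fx=4,fy=4,interpolation=0)
y=cv2.copyMakeBorder(y,0,x.shape[0]-y.shape[0],0,0,0)
cv2.imwrite("pics/crop.png",np.hstack([x,y]))
```

```text
(no output)
```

View pics/crop.png

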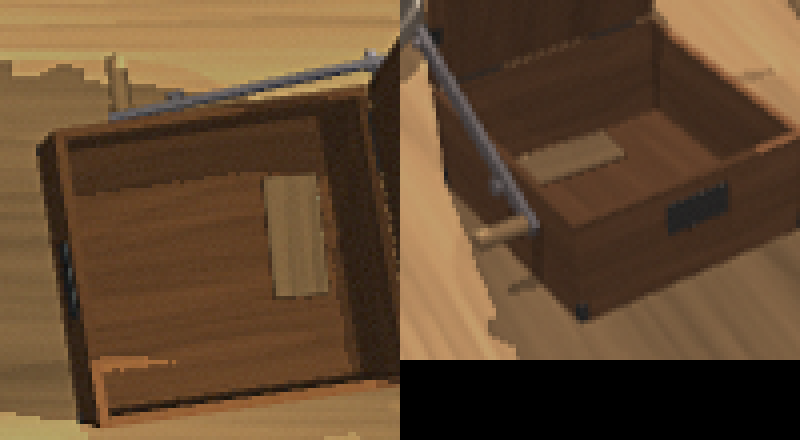

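```bash
cat >> h.py <<'E'
A=np.radians(8.6);EX=np.array([np.cos(A),np.sin(A),0]);EY=np.array([-EX[1],EX[0],0]);O=np.array([.4861,-.1647,0])
def ch(x,y,z): return O+x*EX+y*EY+[0,0,z]
def down(ang):  # tool x down, jaw axis (tool z) at world angle ang (mod pi, nearest to now)
    c=R.from_quat(robot.get_obs()["tool_rot"]);out=[]
    for a in(ang,ang+np.pi):
        z=np.array([np.cos(a),np.sin(a),0]);x=np.array([0,0,-1.]);out.append(R.from_matrix(np.c_[x,np.cross(z,x),z]))
    return min(out,key=lambda r:(c.inv()*r).magnitude())
def plan(wps,g,step=.055,o=None):
    o=o or robot.get_obs();p=np.array(o["position"]);r=R.from_quat(o["tool_rot"]);rows=[]
    for P,Q in wps:
        P=np.array(P);rv=(r.inv()*Q).as_rotvec()
        n=int(np.ceil(max(np.linalg.norm(P-p)/step,np.linalg.norm(rv)/.17,1)))
        for k in range(n):
            rk=r*R.from_rotvec(rv*k/n)
            rows.append([round(float(v),2) for v in [*(rk.inv().apply(P-p)/n*100),*(rv/n)]]+[g])
        p,r=P,Q
    print(len(rows),str(rows).replace(' ',''))
E
python3 - <<'E'
from h import *
o=robot.get_obs();r=R.from_quat(o["tool_rot"]);print(r.as_matrix().round(3))
a=np.radians(-8.7);h=np.array([np.cos(a),np.sin(a),0]);g=np.array([.524,.334,0])-.01*h;print(g)
Q=down(a+np.pi/2)
plan([(g+[0,0,.16],Q)],6)
E
```

```text
[[-0.001 -0.923  0.384]
 [-0.002  0.384  0.923]
 [-1.     0.    -0.002]]
[0.51411506 0.33551261 0.        ]
7 [[0.88,-4.95,-1.67,-0.03,-0.0,-0.0,6],[0.88,-4.88,-1.84,-0.03,-0.0,-0.0,6],[0.88,-4.82,-2.01,-0.03,-0.0,-0.0,6],[0.88,-4.75,-2.18,-0.03,-0.0,-0.0,6],[0.88,-4.67,-2.34,-0.03,-0.0,-0.0,6],[0.88,-4.58,-2.5,-0.03,-0.0,-0.0,6],[0.88,-4.49,-2.66,-0.03,-0.0,-0.0,6]]
```

Emit:
{"op": "arm_command", "data": {"plan": [[0, -4.9, -1.7, -0.035, 0, 0, 6], [0, -4.9, -1.8, -0.035, 0, 0, 6], [0, -4.8, -2.0, -0.035, 0, 0, 6], [0, -4.7, -2.2, -0.035, 0, 0, 6], [0, -4.7, -2.3, -0.035, 0, 0, 6], [1, -4.6, -2.5, -0.035, 0, 0, 6], [3, -4.5, -2.7, -0.035, 0, 0, 6], [2, 0, 0, 0, 0, 0, 6]]}}

```text
time: 1.1
position: [0.5238, 0.3309, 0.1586]
tool_rot: [-0.465, 0.533, 0.464, 0.533]
ft_force: [0.3, -0.2, 0.3]
grip_width: 0.0601
```

Run:
```python
from h import *
a=np.radians(-8.7);g=np.array([.5141,.3355,0])
p,d=optics.camera("top");cv2.imwrite("pics/t1.png",p)
plan([(g+[0,0,.1],down(a+np.pi/2)),(g+[0,0,.004],down(a+np.pi/2))],6,.04);print(robot.get_obs()["position"])
s,_=optics.camera("scene");cv2.imwrite("pics/s1.png",cv2.resize(s[180:320,180:380],None,fx=3.5,fy=3.5))
```

```text
5 [[2.8,0.35,0.18,0.01,-0.0,-0.0,6],[2.8,0.36,0.17,0.01,-0.0,-0.0,6],[3.2,0.0,0.0,0.0,0.0,0.0,6],[3.2,0.0,0.0,0.0,0.0,0.0,6],[3.2,0.0,0.0,0.0,0.0,0.0,6]]
[0.52085692 0.33111846 0.15599104]
```

View pics/s1.png

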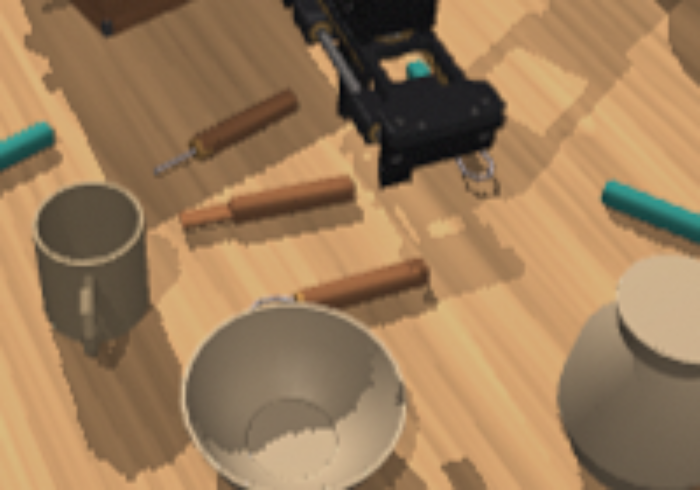

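The crop shows the trimmer, with its wire loop, beside the bowl, handle end at about (415,272). The gripper is hanging above it with nothing in the way.

Emit:
{"op": "arm_command", "data": {"plan": [[2.8, 0.4, 0.2, 0.01, 0, 0, 6], [2.8, 0.4, 0.2, 0.01, 0, 0, 6], [3, 0, 0, 0, 0, 0, 6], [3, 0, 0, 0, 0, 0, 6], [2, 0, 0, 0, 0, 0, 6]], "grip_force": 20}}

```text
time: 1.82
position: [0.5124, 0.342, 0.0231]
tool_rot: [-0.462, 0.535, 0.461, 0.537]
ft_force: [0.7, 0.0, -0.4]
grip_width: 0.0601
```

Run:
```python
from h import *
a=np.radians(-8.7);g=np.array([.5141,.3355,0])
plan([(g+[0,0,.004],down(a+np.pi/2))],6,.04);print(robot.get_obs()["position"])
```

```text
1 [[1.91,-0.26,-0.62,0.0,0.0,0.0,6]]
[0.51240162 0.3420142  0.02314518]
```

Emit:
{"op": "arm_command", "data": {"plan": [[1.2, -0.2, -0.6, 0, 0, 0, 6], [0.8, 0, -0.1, 0, 0, 0, 6], [0, 0, 0, 0, 0, 0, 0.5], [0, 0, 0, 0, 0, 0, 0.5], [0, 0, 0, 0, 0, 0, 0.5], [0, 0, 0, 0, 0, 0, 0.5]]}}

```text
time: 2.58
position: [0.5139, 0.3364, 0.0048]
tool_rot: [-0.463, 0.533, 0.461, 0.537]
ft_force: [0.5, -0.2, -0.2]
grip_width: 0.0277
```

Run:
```python
from h import *
o=robot.get_obs();print(o["position"],o["ft_force"])
z=R.from_quat(o["tool_rot"]).as_matrix()[:,2];print(np.degrees(np.arctan2(z[1],z[0])))
P=o["position"]
Q=down(A+np.pi/2)
t=ch(-.02-.01,.02,0)
print(t)
plan([(P+[0,0,.22],R.from_quat(o["tool_rot"])),(t+[0,0,.23],Q),(t+[0,0,.1],Q)],0.5,.05)
```

```text
[0.5139085  0.33643878 0.00480305] [ 0.49184796 -0.20538514 -0.167276  ]
81.59186443481731
[ 0.4534466  -0.14941093  0.        ]
18 [[-4.4,-0.02,0.01,0.0,0.0,0.0,0.5],[-4.4,-0.02,0.01,0.0,0.0,0.0,0.5],[-4.4,-0.02,0.01,0.0,0.0,0.0,0.5],[-4.4,-0.02,0.01,0.0,0.0,0.0,0.5],[-4.4,-0.02,0.01,0.0,0.0,0.0,0.5],[-0.07,-0.11,-4.89,-0.03,0.0,0.0,0.5],[-0.07,0.03,-4.9,-0.03,0.0,0.0,0.5],[-0.06,0.18,-4.89,-0.03,0.0,0.0,0.5],[-0.06,0.32,-4.89,-0.03,0.0,0.0,0.5],[-0.06,0.47,-4.87,-0.03,0.0,0.0,0.5],[-0.06,0.61,-4.86,-0.03,0.0,0.0,0.5],[-0.06,0.76,-4.84,-0.03,0.0,0.0,0.5],[-0.06,0.9,-4.81,-0.03,0.0,0.0,0.5],[-0.06,1.04,-4.78,-0.03,0.0,0.0,0.5],[-0.05,1.18,-4.75,-0.03,0.0,0.0,0.5],[4.33,0.0,-0.0,0.0,0.0,0.0,0.5],[4.33,0.0,-0.0,0.0,0.0,0.0,0.5],[4.33,0.0,-0.0,0.0,0.0,0.0,0.5]]
```

Emit:
{"op": "arm_command", "data": {"plan": [[0, 0, 0, 0, 0, 0, 0.5], [0, 0, 0, 0, 0, 0, 0.5], [-3, 0, 0, 0, 0, 0, 0.5], [-4.4, 0, 0, 0, 0, 0, 0.5], [-4.4, 0, 0, 0, 0, 0, 0.5], [-4.4, 0, 0, 0, 0, 0, 0.5]]}}

```text
time: 3.32
position: [0.51, 0.3345, 0.1663]
tool_rot: [-0.461, 0.537, 0.463, 0.533]
ft_force: [0.6, 0.5, -1.0]
grip_width: 0.018
```

Run:
```python
from h import *
o=robot.get_obs();print(o["position"],o["grip_width"],o["q"])
P=o["position"]
Q=down(A);r=R.from_quat(o["tool_rot"]);print((r.inv()*Q).as_rotvec())
t=ch(0,.05,0);print(t)
# turn/translate together
plan([(np.r_[t[:2],.2],Q),(t+[0,0,.1],Q)],0.5,.05)
```

```text
[0.50997607 0.3345054  0.16626224] 0.01803153424240152 [ 3.97512810e-01  5.76120932e-01  1.52148382e+00 -8.41436988e-06
  1.05002901e+00 -1.02606419e+00]
[ 1.2734788  -0.00598831 -0.00244837]
[ 0.47862323 -0.11526218  0.        ]
12 [[-0.33,-0.35,-4.5,0.13,-0.0,-0.0,0.5],[-0.33,-0.92,-4.42,0.13,-0.0,-0.0,0.5],[-0.33,-1.47,-4.26,0.13,-0.0,-0.0,0.5],[-0.33,-2.0,-4.04,0.13,-0.0,-0.0,0.5],[-0.33,-2.5,-3.75,0.13,-0.0,-0.0,0.5],[-0.34,-2.95,-3.41,0.13,-0.0,-0.0,0.5],[-0.34,-3.36,-3.0,0.13,-0.0,-0.0,0.5],[-0.34,-3.72,-2.55,0.13,-0.0,-0.0,0.5],[-0.34,-4.01,-2.06,0.13,-0.0,-0.0,0.5],[-0.34,-4.24,-1.53,0.13,-0.0,-0.0,0.5],[5.0,0.0,0.0,0.0,0.0,0.0,0.5],[5.0,0.0,0.0,0.0,0.0,0.0,0.5]]
```

Emit:
{"op": "arm_command", "data": {"plan": [[-1, -0.3, -4.5, 0.13, 0, 0, 0.5], [-1, -0.9, -4.4, 0.13, 0, 0, 0.5], [-0.3, -1.5, -4.3, 0.13, 0, 0, 0.5], [-0.3, -2, -4, 0.13, 0, 0, 0.5], [-0.3, -2.5, -3.7, 0.13, 0, 0, 0.5], [-0.3, -2.9, -3.4, 0.13, 0, 0, 0.5], [0, -3.4, -3, 0.13, 0, 0, 0.5], [0, -3.7, -2.5, 0.13, 0, 0, 0.5], [0, -4, -2, 0.13, 0, 0, 0.5], [0, -4.2, -1.5, 0.1, 0, 0, 0.5], [0, 0, 0, 0, 0, 0, 0.5]]}}

```text
time: 4.7
position: [0.468, -0.1245, 0.2043]
tool_rot: [-0.04, 0.703, 0.04, 0.709]
ft_force: [-0.5, 0.8, -0.4]
grip_width: 0.0174
```

Run:
```python
from h import *
o=robot.get_obs();print(o["position"],o["q"])
Q=down(A);t=ch(0,.05,0)
plan([(np.r_[t[:2],.15],Q),(t+[0,0,.03],Q)],0.5,.04)
p,d=optics.camera("scene");cv2.imwrite("pics/s2.png",cv2.resize(p[40:260,130:400],None,fx=2.8,fy=2.7))
```

```text
[ 0.46803811 -0.12451824  0.20426428] [-0.49384664  0.36260623  1.80398942  0.00484104  0.96718678 -0.61012243]
5 [[2.72,0.4,0.55,-0.02,0.0,0.0,0.5],[2.72,0.39,0.57,-0.02,0.0,0.0,0.5],[4.0,0.0,0.0,0.0,0.0,0.0,0.5],[4.0,0.0,0.0,0.0,0.0,0.0,0.5],[4.0,0.0,0.0,0.0,0.0,0.0,0.5]]
```

View pics/s2.png

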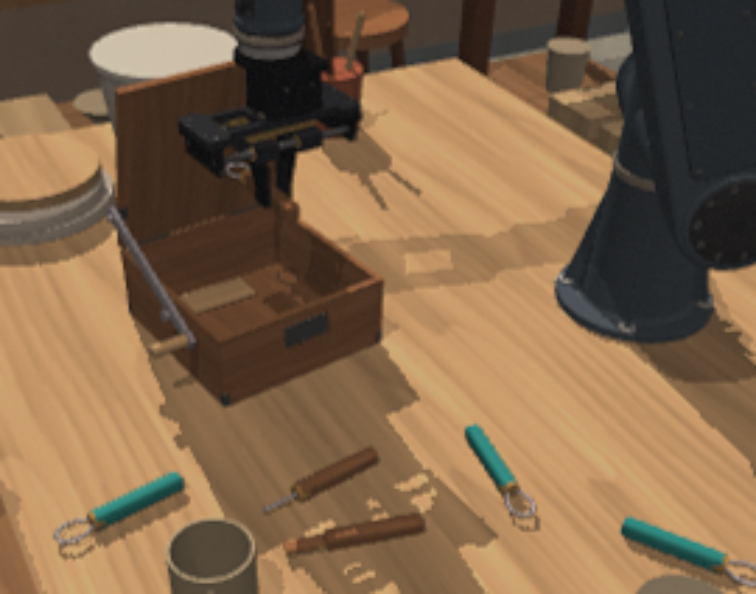

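The trimmer is held over the open chest: butt end at about (290,205), loop at about (237,170) pointing to the hinge. Lid and stay are unchanged. Lowering.

Emit:
{"op": "arm_command", "data": {"plan": [[2.7, 0.4, 0.6, -0.02, 0, 0, 0.5], [2.7, 0.4, 0.6, -0.02, 0, 0, 0.5], [4, 0, 0, 0, 0, 0, 0.5], [4, 0, 0, 0, 0, 0, 0.5], [3, 0, 0, 0, 0, 0, 0.5], [1, 0, 0, 0, 0, 0, 0.5], [0, 0, 0, 0, 0, 0, 0.5]]}}

```text
time: 5.62
position: [0.4818, -0.1047, 0.0271]
tool_rot: [-0.059, 0.701, 0.06, 0.708]
ft_force: [0.6, -0.3, -0.4]
grip_width: 0.0176
```

Run:
```python
from h import *
o=robot.get_obs();d=o["position"]-O;print(o["position"],'chest',d@EX,d@EY,d[2],o["ft_force"])
```

```text
[ 0.48181856 -0.1047016   0.02712805] chest 0.004738583350271801 0.059964029381840846 0.027128050104983772 [ 0.56835723 -0.25358605 -0.4359418 ]
```

Emit:
{"op": "arm_command", "data": {"plan": [[0, -1, -0.5, 0, 0, 0, 0.5], [0.7, -0.2, 0, 0, 0, 0, 0.5], [0.5, 0, 0, 0, 0, 0, 0.5], [0, 0, 0, 0, 0, 0, 0.5], [0, 0, 0, 0, 0, 0, 4.5], [0, 0, 0, 0, 0, 0, 4.5], [0, 0, 0, 0, 0, 0, 4.5], [0, 0, 0, 0, 0, 0, 4.5], [-2, 0, 0, 0, 0, 0, 4.5], [-4, 0, 0, 0, 0, 0, 4.5], [-4, 0, 0, 0, 0, 0, 4.5]]}}

```text
time: 7.0
position: [0.4775, -0.1181, 0.1173]
tool_rot: [-0.059, 0.701, 0.061, 0.708]
ft_force: [0.7, -0.1, -0.3]
grip_width: 0.0449
```

Run:
```python
from h import *
o=robot.get_obs();d=o["position"]-O;print(o["position"],'chest',d@EX,d@EY,d[2],o["q"])
Q=down(A+np.pi/2);P=o["position"]
print((R.from_quat(o["tool_rot"]).inv()*Q).as_rotvec())
k=np.array([.622,-.084,0])+.006*EX
plan([(np.r_[(ch(.07,.09,0))[:2],.22],Q),(k+[0,0,.2],Q)],6,.05)
```

```text
[ 0.47751595 -0.11811598  0.11729456] chest -0.0015215737455128806 0.047343863138959955 0.11729455663736393 [-0.47444203  0.51605436  1.867467    0.00997624  0.75110145 -0.6517791 ]
[-1.55081249  0.00862042  0.00652646]
12 [[-1.02,0.41,0.73,-0.16,0.0,0.0,6],[-1.02,0.3,0.79,-0.16,0.0,0.0,6],[-1.02,0.17,0.82,-0.16,0.0,0.0,6],[-1.02,0.04,0.84,-0.16,0.0,0.0,6],[-1.02,-0.09,0.83,-0.16,0.0,0.0,6],[-1.02,-0.21,0.81,-0.16,0.0,0.0,6],[-1.02,-0.34,0.77,-0.16,0.0,0.0,6],[-1.02,-0.45,0.71,-0.16,0.0,0.0,6],[-1.03,-0.55,0.63,-0.16,0.0,0.0,6],[-1.03,-0.64,0.53,-0.16,0.0,0.0,6],[1.0,-4.12,-1.53,0.0,0.0,0.0,6],[1.0,-4.12,-1.53,0.0,0.0,0.0,6]]
```

Run:
```python
from h import *
o=robot.get_obs();Q0=R.from_quat(o["tool_rot"])
Q=down(A+np.pi/2)
plan([(ch(.10,.14,.22),Q0)],6,.055)
plan([(ch(.10,.14,.22),Q0),(ch(.175,.14,.22),Q)],6,.055)
```

```text
4 [[-2.54,2.27,2.61,0.0,0.0,0.0,6],[-2.54,2.27,2.61,0.0,0.0,0.0,6],[-2.54,2.27,2.61,0.0,0.0,0.0,6],[-2.54,2.27,2.61,0.0,0.0,0.0,6]]
14 [[-2.54,2.27,2.61,0.0,0.0,0.0,6],[-2.54,2.27,2.61,0.0,0.0,0.0,6],[-2.54,2.27,2.61,0.0,0.0,0.0,6],[-2.54,2.27,2.61,0.0,0.0,0.0,6],[0.01,-0.01,0.75,-0.16,0.0,0.0,6],[0.01,-0.13,0.74,-0.16,0.0,0.0,6],[0.01,-0.24,0.71,-0.16,0.0,0.0,6],[0.01,-0.35,0.66,-0.16,0.0,0.0,6],[0.0,-0.45,0.6,-0.16,0.0,0.0,6],[0.0,-0.54,0.52,-0.16,0.0,0.0,6],[0.0,-0.61,0.44,-0.16,0.0,0.0,6],[0.0,-0.67,0.34,-0.16,0.0,0.0,6],[0.0,-0.71,0.23,-0.16,0.0,0.0,6],[0.0,-0.74,0.12,-0.16,0.0,0.0,6]]
```

Emit:
{"op": "arm_command", "data": {"plan": [[-2.5, 2.3, 2.6, 0, 0, 0, 6], [-2.5, 2.3, 2.6, 0, 0, 0, 6], [-2.5, 2.3, 2.6, 0, 0, 0, 6], [-2.5, 2.3, 2.6, 0, 0, 0, 6], [0, 0, 0.8, -0.17, 0, 0, 6], [0, -0.2, 0.8, -0.17, 0, 0, 6], [0, -0.3, 0.7, -0.17, 0, 0, 6], [0, -0.4, 0.6, -0.17, 0, 0, 6], [0, -0.5, 0.6, -0.17, 0, 0, 6], [0, -0.6, 0.5, -0.17, 0, 0, 6], [0, -0.7, 0.4, -0.17, 0, 0, 6], [0, -0.7, 0.3, -0.17, 0, 0, 6]]}}

```text
time: 8.5
position: [0.6271, 0.0049, 0.2259]
tool_rot: [0.504, -0.495, -0.499, -0.502]
ft_force: [0.5, -0.3, -0.3]
grip_width: 0.0599
```

Run:
```python
from h import *
o=robot.get_obs();d=o["position"]-O;print('chest',d@EX,d@EY,d[2])
Q=down(A+np.pi/2);print((R.from_quat(o["tool_rot"]).inv()*Q).as_rotvec())
plan([(ch(.1525,.08,.2),Q)],6,.05)
p,D=optics.camera("top");C=cloud("top",D)
cv2.imwrite("pics/t3.png",cv2.resize(p[130:260,290:450],None,fx=4,fy=4))
s,Ds=optics.camera("scene");np.savez("s3.npz",p=s,d=Ds)
```

```text
chest 0.164767407067538 0.14658622572117863 0.22586681202033523
[-0.14500707  0.0009336   0.01201931]
2 [[1.29,0.14,-3.39,-0.07,0.0,0.01,6],[1.29,0.38,-3.37,-0.07,0.0,0.01,6]]
```

View pics/t3.png

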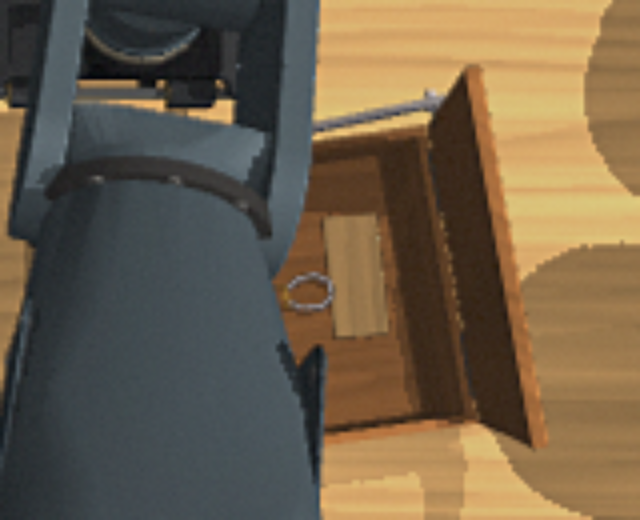

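The trimmer's loop is visible on the chest floor at about (308,292), so the tool lies inside. I'll refine the knob position from the scene view before gripping.

Run:
```python
from h import *
f=np.load("scene0.npz");p,D=f["p"],f["d"];C=cloud("scene",D)
for nm,C in(("scene",C),("top",cloud("top",np.load("top0.npz")["d"]))):
    c=C-O;x=c@EX;y=c@EY;z=C[...,2]
    m=(x>.128)&(x<.175)&(y>.03)&(y<.09)&(z>.045)&(z<.1)
    print(nm,m.sum(),'x',np.percentile(x[m],[2,98]),'y',np.percentile(y[m],[2,25,50,75,98]).round(4),'z',np.percentile(z[m],[2,50,98]).round(4))
s=np.load("s3.npz")["p"];cv2.imwrite("pics/s3.png",s)
```

```text
scene 70 x [0.12912788 0.17132381] y [0.0407 0.0617 0.0648 0.0668 0.0701] z [0.0628 0.0722 0.0813]
top 65 x [0.12896719 0.16873634] y [0.0521 0.0567 0.0601 0.0639 0.0662] z [0.0693 0.0779 0.081 ]
```

Emit:
{"op": "arm_command", "data": {"plan": [[1, 0.1, -3.4, -0.07, 0, 0.01, 6], [1, 0.4, -3.4, -0.07, 0, 0, 6], [0, 0, 0, 0, 0, 0, 6]]}}

```text
time: 8.98
position: [0.6237, -0.0637, 0.2049]
tool_rot: [-0.532, 0.464, 0.533, 0.466]
ft_force: [0.8, 0.3, -0.3]
grip_width: 0.0598
```

Run:
```python
from h import *
o=robot.get_obs();d=o["position"]-O;print('chest',d@EX,d@EY,d[2],R.from_quat(o["tool_rot"]).as_matrix().round(3).tolist())
Q=down(A+np.pi/2)
plan([(ch(.1525,.058,.13),Q),(ch(.1525,.058,.054),Q)],6,.04)
s,Ds=optics.camera("scene");cv2.imwrite("pics/s4.png",cv2.resize(s[60:220,110:310],None,fx=4,fy=3.7))
```

```text
chest 0.151133512320252 0.07928626052655165 0.20490383273371476 [[0.001, -0.991, -0.135], [0.002, -0.135, 0.991], [-1.0, -0.001, 0.002]]
4 [[3.74,-0.08,-1.07,-0.01,0.0,0.0,6],[3.74,-0.07,-1.07,-0.01,0.0,0.0,6],[3.8,0.0,-0.0,0.0,0.0,0.0,6],[3.8,0.0,-0.0,0.0,0.0,0.0,6]]
```

View pics/s4.png

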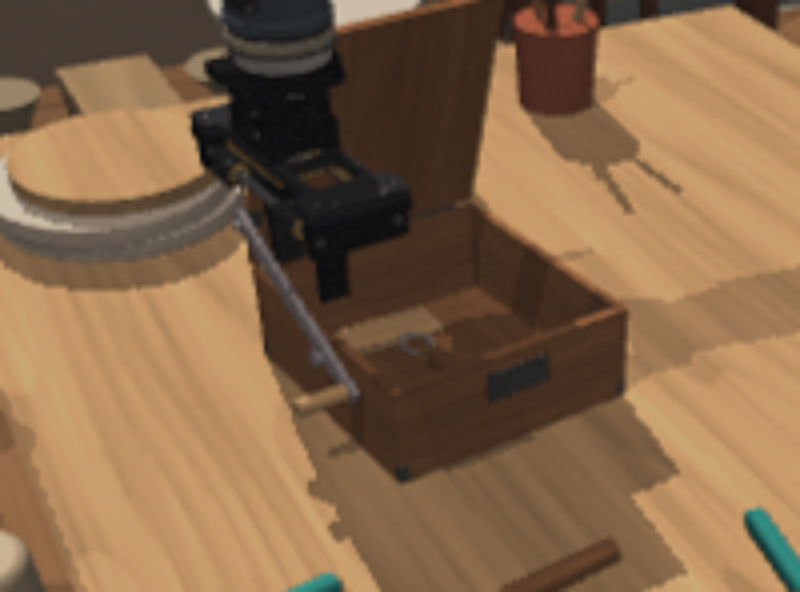

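The view shows the gripper above and behind the knob, which lies at about (325,398). The loop is still in the chest. Descending over the knob.

Emit:
{"op": "arm_command", "data": {"plan": [[3.7, -0.4, -1.0, -0.01, 0, 0, 6], [3.7, -0.3, -1.0, -0.01, 0, 0, 6], [3, 0, 0, 0, 0, 0, 6]]}}

```text
time: 9.4
position: [0.6374, -0.0788, 0.1039]
tool_rot: [0.539, -0.457, -0.534, -0.464]
ft_force: [1.2, 0.4, -0.5]
grip_width: 0.0598
```

Run:
```python
from h import *
o=robot.get_obs();d=o["position"]-O;print('chest',d@EX,d@EY,d[2],o["ft_force"])
Q=down(A+np.pi/2);plan([(ch(.158,.0595,.053),Q)],6,.04)
```

```text
chest 0.16243202409724689 0.06228899594800519 0.10391827607839771 [ 1.23355557  0.42937493 -0.50289457]
2 [[2.54,0.25,-0.14,0.0,-0.0,0.01,6],[2.54,0.24,-0.14,0.0,-0.0,0.01,6]]
```

Emit:
{"op": "arm_command", "data": {"plan": [[2.5, 0.2, -0.1, 0, 0, 0.01, 6], [2.4, 0.2, -0.2, 0, 0, 0, 6], [0.2, 0, 0, 0, 0, 0, 6], [0, 0, 0, 0, 0, 0, 0.5], [0, 0, 0, 0, 0, 0, 0.5], [0, 0, 0, 0, 0, 0, 0.5], [0, 0, 0, 0, 0, 0, 0.5], [0, 0, 0, 0, 0, 0, 0.5], [0, 0, 0, 0, 0, 0, 0.5]], "grip_force": 25}}

```text
time: 10.52
position: [0.6364, -0.0787, 0.0559]
tool_rot: [0.538, -0.462, -0.532, -0.462]
ft_force: [0.3, -1.4, 0.6]
grip_width: 0.0151
```

Run:
```python
from h import *
o=robot.get_obs();d=o["position"]-O;print('chest',d@EX,d@EY,d[2],o["ft_force"],o["grip_width"])
```

```text
chest 0.16147998240001626 0.06259243835955908 0.05586185976022543 [ 0.29168852 -1.37631156  0.59112198] 0.01511414216093385
```

Emit:
{"op": "arm_command", "data": {"plan": [[-0.5, 0, 0.2, 0, 0, 0, 0.5], [-0.5, 0, 0.2, 0, 0, 0, 0.5], [-0.5, 0, 0.2, 0, 0, 0, 0.5], [-0.6, 0, 0.2, 0, 0, 0, 0.5], [-0.5, 0, 0.1, 0, 0, 0, 0.5], [0, 0, 0, 0, 0, 0, 0.5]]}}

```text
time: 11.28
position: [0.6346, -0.0673, 0.0827]
tool_rot: [0.537, -0.461, -0.533, -0.463]
ft_force: [1.0, -1.8, -1.9]
grip_width: 0.0152
```

Run:
```python
from h import *
o=robot.get_obs();d=o["position"]-O;print('chest',d@EX,d@EY,d[2],o["ft_force"],o["grip_width"])
s,Ds=optics.camera("scene");cv2.imwrite("pics/s5.png",cv2.resize(s[60:220,110:310],None,fx=4,fy=3.7))
C=cloud("scene",Ds);np.save("C5.npy",C)
c=C-O;x=c@EX;y=c@EY;z=C[...,2]
m=(abs(x)<.09)&(z>.12)&(z<.34)&(y>-.13)&(y<.14)
q=np.polyfit(z[m],y[m],1);print(m.sum(),'lid angle~',np.arctan2(1,q[0]))
```

```text
chest 0.16138327588412865 0.07415062692574591 0.08274489996611308 [ 1.02161919 -1.80176067 -1.86070432] 0.015174272534796885
1340 lid angle~ 1.278009912237385
```

View pics/s5.png

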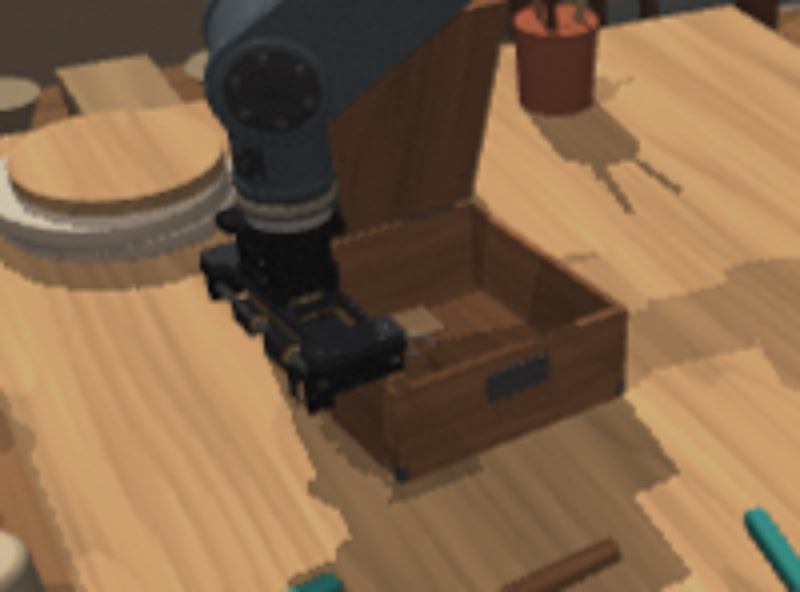

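Emit:
{"op": "arm_command", "data": {"plan": [[0, 0, 0.6, 0, 0, 0, 0.5], [0, 0, 0.6, 0, 0, 0, 0.5], [0, 0, 0.6, 0, 0, 0, 0.5], [0, 0, 0.4, 0, 0, 0, 0.5], [0, 0, 0, 0, 0, 0, 0.5]]}}

```text
time: 11.95
position: [0.6324, -0.0534, 0.0836]
tool_rot: [0.541, -0.464, -0.53, -0.459]
ft_force: [0.1, 1.1, -2.0]
grip_width: 0.0151
```

```bash
cat >> h.py <<'E'
def lid():
    o=robot.get_obs();d=o["position"]-O;print('chest',(d@EX).round(4),(d@EY).round(4),d[2].round(4),o["ft_force"].round(1),o["grip_width"].round(4))
    for n in("scene","top"):
        s,Ds=optics.camera(n);C=cloud(n,Ds);c=C-O;x=c@EX;y=c@EY;z=C[...,2]
        hsv=cv2.cvtColor(s,cv2.COLOR_BGR2HSV)
        m=(abs(x)<.1)&(z>.125)&(z<.35)&(y>-.115)&(y<.14)&(hsv[...,0]<22)&(hsv[...,1]>90)
        if m.sum()>30:
            th=np.arctan2(z[m]-.1,y[m]+.12);print(n,m.sum(),'lid',np.percentile(th,[10,50,90]).round(3))
    return s
E
python3 -c "
from h import *
lid()"
```

```text
Traceback (most recent call last):
  File "h.py", line 31, in lid
    o=robot.get_obs();d=o["position"]-O;print('chest',(d@EX).round(4),(d@EY).round(4),d[2].round(4),o["ft_force"].round(1),o["grip_width"].round(4))
                                                                                                                           ^^^^^^^^^^^^^^^^^^^^^
AttributeError: 'float' object has no attribute 'round'
```

```bash
sed -i 's/o\["grip_width"\].round(4)/o["grip_width"]/' h.py; python3 -c "
from h import *
lid()"
```

```text
chest 0.1613 0.0881 0.0836 [ 0.1  1.1 -2. ] 0.01513696285763595
scene 1317 lid [1.016 1.042 1.053]
top 886 lid [1.075 1.114 1.221]
```

Emit:
{"op": "arm_command", "data": {"plan": [[0.6, 0, -0.1, 0, 0, 0, 0.5], [0.6, 0, -0.1, 0, 0, 0, 0.5], [0.6, 0, -0.1, 0, 0, 0, 0.5], [0.6, 0, -0.1, 0, 0, 0, 0.5], [0.4, 0, -0.1, 0, 0, 0, 0.5], [0, 0, 0, 0, 0, 0, 0.5]]}}

```text
time: 12.8
position: [0.6338, -0.0613, 0.0563]
tool_rot: [0.543, -0.464, -0.529, -0.458]
ft_force: [-2.0, -3.2, 5.8]
grip_width: 0.0154
```

```bash
python3 -c "
from h import *
lid()"
```

```text
chest 0.1615 0.0802 0.0563 [-2.  -3.2  5.8] 0.015371194605071498
scene 1150 lid [0.976 1.    1.011]
top 699 lid [1.047 1.079 1.203]
```

Emit:
{"op": "arm_command", "data": {"plan": [[0, 0, 0, 0, 0, 0, 4], [0, 0, 0, 0, 0, 0, 4], [0, 0, 0, 0, 0, 0, 4], [0, -3, 0, 0, 0, 0, 4], [0, -4, 0, 0, 0, 0, 4], [-5, -1, 0, 0, 0, 0, 4], [-5, 0, 0, 0, 0, 0, 4], [-5, 0, 0, 0, 0, 0, 2], [-5, 0, 0, 0, 0, 0, 0], [-5, 0, 0, 0, 0, 0, 0], [-5, 0, 0, 0, 0, 0, 0]]}}

```text
time: 14.28
position: [0.7102, -0.0385, 0.3494]
tool_rot: [-0.532, 0.466, 0.54, 0.456]
ft_force: [1.3, 0.4, 0.2]
grip_width: 0.008
```

Run:
```python
from h import *
lid();o=robot.get_obs();print(o["q"])
s,_=optics.camera("scene");cv2.imwrite("pics/s6.png",cv2.resize(s[0:240,90:350],None,fx=3,fy=2.5))
```

```text
chest 0.2405 0.0913 0.3494 [1.3 0.4 0.2] 0.007968590596907327
scene 1828 lid [0.972 1.001 1.012]
top 645 lid [1.067 1.116 1.264]
[-0.20758802  0.56319656  0.99624925 -0.00700219  1.58381908 -1.92736778]
```

View pics/s6.png

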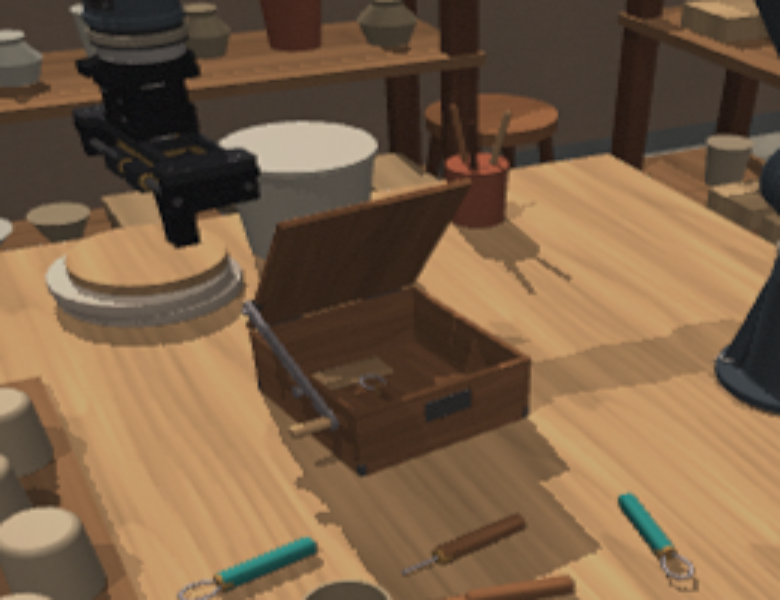

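The stay now rests on its peg and the lid stands free at about 1.0 rad, with its edge around (465,185). Next I'll go behind the lid and press it down along its arc.

Run:
```python
from h import *
Q=down(A+np.pi/2)
plan([(ch(.03,-.08,.36),Q),(ch(.03,-.08,.275),Q)],0,.055)
for th in np.arange(1.05,-.01,-.1):print(round(th,2),*np.round([-135+200*np.cos(th)-10*np.sin(th),100+200*np.sin(th)+10*np.cos(th)],1))
```

```text
7 [[-0.1,4.24,-3.42,-0.0,-0.0,-0.0,0],[-0.11,4.25,-3.42,-0.0,-0.0,-0.0,0],[-0.12,4.25,-3.42,-0.0,-0.0,-0.0,0],[-0.13,4.25,-3.41,-0.0,-0.0,-0.0,0],[-0.14,4.25,-3.41,-0.0,-0.0,-0.0,0],[4.25,0.0,-0.0,0.0,0.0,0.0,0],[4.25,0.0,-0.0,0.0,0.0,0.0,0]]
1.05 -44.2 278.5
0.95 -26.8 268.5
0.85 -10.5 256.9
0.75 4.5 243.6
0.65 18.2 229.0
0.55 30.3 213.1
0.45 40.7 196.0
0.35 49.4 178.0
0.25 56.3 159.2
0.15 61.3 139.8
0.05 64.3 120.0
```

Emit:
{"op": "arm_command", "data": {"plan": [[-1, 1.5, -4, 0, 0, 0, 0], [-0.5, 3, -4, 0, 0, 0, 0], [0, 4.2, -3.5, 0, 0, 0, 0], [0, 5, -3.5, 0, 0, 0, 0], [0, 5, -2.5, 0, 0, 0, 0], [0, 3, 0, 0, 0, 0, 0], [3, 0, 0, 0, 0, 0, 0]]}}

```text
time: 15.3
position: [0.5144, -0.2463, 0.327]
tool_rot: [-0.528, 0.465, 0.545, 0.456]
ft_force: [0.8, 0.5, 0.3]
grip_width: 0.001
```

Run:
```python
from h import *
lid();Q=down(A+np.pi/2);plan([(ch(.03,-.07,.275),Q),(ch(.03,-.044,.278),Q)],0,.03)
```

```text
chest 0.0158 -0.0849 0.327 [0.8 0.5 0.3] 0.000984924822581126
scene 1836 lid [0.972 1.    1.013]
top 1431 lid [1.036 1.07  1.142]
3 [[2.33,-0.86,0.56,0.0,0.01,-0.02,0],[2.34,-0.82,0.58,0.0,0.01,-0.02,0],[-0.3,-0.0,2.6,0.0,0.0,0.0,0]]
```

Emit:
{"op": "arm_command", "data": {"plan": [[2.4, -0.8, 0.6, 0, 0.01, -0.02, 0], [2.6, 0, 0.6, 0, 0.01, -0.02, 0], [0, 0, 1.5, 0, 0, 0, 0], [0.2, 0, 1.5, 0, 0, 0, 0], [0.6, 0, 1.0, 0, 0, 0, 0], [0.6, 0, 1.0, 0, 0, 0, 0], [0.7, 0, 1.0, 0, 0, 0, 0], [0, 0, 0, 0, 0, 0, 0]]}}

```text
time: 16.4
position: [0.511, -0.1663, 0.2502]
tool_rot: [0.54, -0.458, -0.535, -0.461]
ft_force: [0.1, 0.4, -0.2]
grip_width: 0.0004
```

```bash
python3 -c "
from h import *
lid();print(R.from_quat(robot.get_obs()['tool_rot']).as_matrix().round(2).tolist())"
```

```text
chest 0.0243 -0.0053 0.2502 [ 0.1  0.4 -0.2] 0.0003991635654910542
scene 1282 lid [0.797 0.821 0.855]
top 728 lid [0.861 0.884 0.953]
[[0.01, -0.99, -0.16], [-0.0, -0.16, 0.99], [-1.0, -0.01, -0.0]]
```

Emit:
{"op": "arm_command", "data": {"plan": [[0.7, 0, 0.75, 0, 0, 0, 0], [0.7, 0, 0.7, 0, 0, 0, 0], [0.75, 0, 0.7, 0, 0, 0, 0], [0.75, 0, 0.65, 0, 0, 0, 0], [0.8, 0, 0.6, 0, 0, 0, 0], [0.8, 0, 0.6, 0, 0, 0, 0], [0.85, 0, 0.5, 0, 0, 0, 0], [0.85, 0, 0.5, 0, 0, 0, 0], [0.9, 0, 0.45, 0, 0, 0, 0], [0.9, 0, 0.4, 0, 0, 0, 0], [0, 0, 0, 0, 0, 0, 0]]}}

```text
time: 17.88
position: [0.5027, -0.1062, 0.1645]
tool_rot: [0.54, -0.458, -0.534, -0.461]
ft_force: [-0.1, 0.2, -0.4]
grip_width: 0.0005
```

```bash
python3 -c "
from h import *
lid();s,_=optics.camera('scene');cv2.imwrite('pics/s7.png',cv2.resize(s[60:220,110:310],None,fx=4,fy=3.7))"
```

```text
chest 0.0252 0.0554 0.1645 [-0.1  0.2 -0.4] 0.0004990081374543823
scene 1015 lid [0.302 0.327 0.642]
top 839 lid [0.325 0.34  0.447]
```

View pics/s7.png

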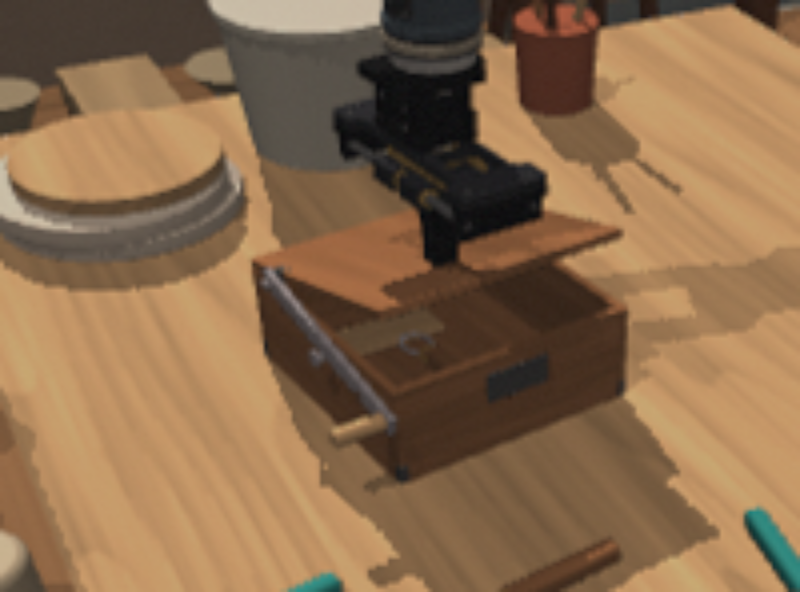

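The lid is at about 0.3 rad with the fingertips on its outer face at about (440,262). The stay is sliding along the peg and the trimmer is still inside. Pressing on slowly.

Emit:
{"op": "arm_command", "data": {"plan": [[0.7, 0, 0.2, 0, 0, 0, 0], [0.7, 0, 0.2, 0, 0, 0, 0], [0.6, 0, 0.1, 0, 0, 0, 0], [0.6, 0, 0.1, 0, 0, 0, 0], [0.6, 0, 0, 0, 0, 0, 0], [0.6, 0, 0, 0, 0, 0, 0], [0.5, 0, 0, 0, 0, 0, 0], [0.5, 0, 0, 0, 0, 0, 0], [0.4, 0, 0, 0, 0, 0, 0], [0.3, 0, 0, 0, 0, 0, 0]]}}

```text
time: 19.27
position: [0.5037, -0.1008, 0.1105]
tool_rot: [0.541, -0.458, -0.533, -0.462]
ft_force: [-8.8, 3.6, 46.0]
grip_width: 0.0005
```

Emit:
{"op": "arm_command", "data": {"plan": [[0.3, 0, 0, 0, 0, 0, 0], [0.3, 0, 0, 0, 0, 0, 0], [0, 0, 0, 0, 0, 0, 0]]}}

```text
time: 19.65
position: [0.504, -0.101, 0.1118]
tool_rot: [0.543, -0.457, -0.532, -0.462]
ft_force: [-0.1, -0.3, -0.0]
grip_width: 0.0007
```

Emit:
{"op": "arm_command", "data": {"plan": [[-3, 0, 0, 0, 0, 0, 0], [-5, 0, 0, 0, 0, 0, 0], [-5, 0, 0, 0, 0, 0, 0], [-5, 0, 0, 0, 0, 0, 0], [0, 0, -5, 0, 0, 0, 0], [0, 0, -5, 0, 0, 0, 0], [0, 0, 0, 0, 0, 0, 0]]}}

```text
time: 20.52
position: [0.5181, -0.2022, 0.2978]
tool_rot: [0.545, -0.457, -0.531, -0.461]
ft_force: [0.4, 0.6, -0.3]
grip_width: 0.0002
```

Run:
```python
from h import *
s,D=optics.camera("scene");cv2.imwrite('pics/s8.png',cv2.resize(s[60:330,80:420],(780,600)))
C=cloud("scene",D);c=C-O;x=c@EX;y=c@EY;z=C[...,2]
m=(abs(x)<.1)&(abs(y)<.11)&(z>.08)&(z<.16)
q=np.polyfit(y[m],z[m],1);print(m.sum(),q,'z at edge',np.polyval(q,.12),np.percentile(z[m],[5,50,95]))
k=(x>.13)&(x<.175)&(y>.05)&(y<.18)&(z>.03)&(z<.12);print('knob',k.sum(),np.median(c[k]@EX),np.median(y[k]),np.median(z[k]))
```

```text
2037 [0.00080372 0.108023  ] z at edge 0.10811944302790169 [0.10582897 0.10800757 0.11030536]
knob 71 0.1528385900735566 0.13165100302273336 0.09614377033904753
```

View pics/s8.png

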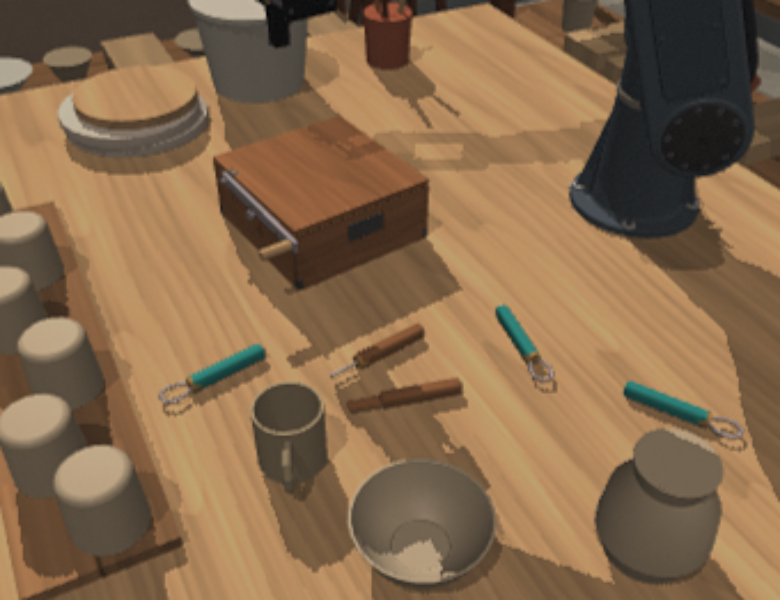

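The lid is flat (slope about 0.001) and the stay lies level on its peg, knob at about (278,247). The bystanders stand as before and the gripper is clear.

```bash
python3 -c "
from rig import workorder
print(workorder.hand_in())"
```

```text
the job is handed in; nothing more can be done
None
```

The trimming tool is in the chest, the stay is out of its notch and back on its peg, and the lid is shut. I handed the job in at about 20.6 s; no verdict was given.

- **Trimmer:** I laid it on the chest floor and let go. Its loop was visible inside in every picture until the lid came down over it.
- **Stay and lid:** I lifted the knob about 27 mm with the lid still near 1.3 rad. Then I drew the lid to 1.0 rad, set the stay on its peg and let go. Closed fingertips pressed the lid down at about 0.2–0.5 rad/s.
- **Last checks:** The lid's measured slope was about 0.001 and its top about 108 mm high, against the 110 mm expected. The stay lay level along the chest's side, and the gripper was clear with almost no force on it. The other tools and pots looked unmoved in the last picture, though I did not measure their positions.
- **Force at closing:** The force peaked at about 46 N through the fingertips as the lid bottomed out, and was zero straight after. The 40 N limit covers the arm and gripper body, and the wrist limit is 120 N, so it should be within limits, but it was firmer than I intended.
- **Disagreement:** During closing, the top camera read the lid angle up to about 0.1 rad higher than the scene camera. I relied on the scene camera, because the top camera was seeing the lid's outer side.

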